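# Sort two hinge sleeves with the gauge pin

## Robot

A 6-joint arm with a two-finger parallel gripper is mounted at the origin on the work surface. World frame = base frame: x ahead of the robot, y to its left, z up, the work surface at z = 0. Lengths are in m, angles in rad, forces in N, time in s.
With the tool pointing down it reaches from about 0.3 to 0.75 m from the base axis. Payload 8.5 kg.
Tool frame: the origin (TCP) lies midway between the tips of the shut fingers; the grasp point (between the pads) lies 19 mm behind it; z points along the fingers, y is the line along which they close (so a half turn about z gives the same grasp; the last joint's range is limited). The gripper opens to 85 mm and grips with 20 to 120 N. Pads are 22 mm wide; open, the fingers measure 114 mm over their backs; the gripper's body (76 mm by 85 mm) begins 54 mm behind the grasp point. The pads swing forward as they close: fully open they stand 13 mm farther back than shut.
Start: joints at [0.935, 0.381, 1.297, -0, 1.464, -0.215], TCP at [0.225, 0.502, 0.231] pointing down, gripper open.
Joint ranges: [-3.11, 3.11], [-0.89, 2.33], [0.22, 2.48], [-1.42, 4.56], [0.17, 2.85], [-2.88, 2.88]. Speed limits (rad/s): [2.39, 2.39, 3.14, 3.14, 3.14, 3.14].

## Interface

Orientations are given as a unit quaternion [w, x, y, z].
In Python, from cell import get_obs, read_camera, close_job gives the robot as it stands.
- The arm moves only by the shell command python3 -m pendant 'ROWS' [FORCE]. ROWS is JSON, a list of rows, each a list of 7 numbers: the shift along the tool's x, y, z as a fraction of full scale, then the turn, a rotation vector about the tool's x, y, z as a fraction of full scale, then the closure, from 0 (fully open) to 1 (shut). In form: [[dx, dy, dz, ax, ay, az, hand], ...]. A call has 1 to 5 rows; each row is the pose to reach, as a shift and turn from the pose commanded when the call began, along the tool's axes at that moment; what a row does not reach only later rows make up. Full scale, the value 1, is 400 mm for a shift and 90 degrees for a turn. A row lasts 1/12 s, in which the tool goes at most 41.7 mm and 7.16 degrees, less where a joint would pass 70% of its speed; a pose out of reach is approached as far as the arm can. A call with a number of a shift or a turn outside -1 to 1 is refused whole. A call with a gripper value outside its range is refused whole. The fingers move at their own pace and stop on an object; FORCE is the grip in N (left out, the last holds). Time passes only in rows, so rows that repeat a pose let the fingers close. It gives the time, the measured TCP pose, the force, the opening and the grip force at its end, in the units of the state.
- get_obs(): the state, without advancing time (a new reading comes with each control period).
- read_camera(name): name is "scene" or "side" or "wrist"; returns a dict with "pixels" (384x512x3 uint8, red, green, blue), "fx", "fy", "cx", "cy" (pixels), "eye" and "attitude" of the camera in the world; the wrist camera has in their place "T_tool_cam" (4x4, takes a point from camera to tool coordinates, whose origin is the TCP and whose axes are the flange's). Camera axes: x right, y up, looking along -z (the intrinsics and any distortion apply to the point x, -y, -z); pixel columns grow to the right and rows downward; lengths in m; the calibration is good to about 2 mm. The wrist camera is an equidistant fisheye: a pixel r from the principal point sees the ray r / f radians off the axis. A picture is of the moment at which its call begins: read the wrist's pose just before it. There is no depth.
- close_job(): hands the job in; it is judged then, once.
The state is a dict: "time": time; "q": joint angles; "qd": joint speeds; "joint_torque": joint torques, N m; "tcp_pos": TCP position; "tool_rot": TCP orientation; "ft_force": force on the tool from outside, world axes, zero at the start; "torque": the same for the moment, N m; "width": finger opening in m; "grasp_force": force on a finger pad.
Only numpy, scipy, OpenCV 4.12 (cv2) and the standard library are available. Lean on these libraries where they do the work, as an engineer would, in place of code of your own. Each camera call takes 0.05 s, during which the arm holds its last target. There are 200 camera calls.

## Task

Sort the two bored metal sleeves on the repair bench by the upright gauge pin. The one with the wide bore fits: slide it down over the pin until it sits fully home on the round base, and leave it there. The one with the narrow bore does not fit: put it in the reject tray, the plain low open tray without compartments.

Things in the scene. Friction and masses are not known exactly. Their poses are not given: they have to be found in the camera images.
- wide_sleeve_mid (a point): The fitting sleeve: an upright plain aluminium tube, 42 mm outside diameter, 50 mm tall, with a wide through bore of 27 mm, loose, standing on the bench. This point is on its axis half-way up (25 mm above its lower end); z runs along the bore. A solid plug of the same outside size and a flat steel washer stand about as bystanders.
- narrow_sleeve_mid (a point): The tight sleeve: same outside (42 mm diameter, 50 mm tall, aluminium, loose, standing) but with a narrow through bore of 13 mm, which cannot pass over the pin. This point is on its axis half-way up (25 mm above its lower end); z runs along the bore.
- gauge: The gauge, fixed to the bench: a dark round steel base, 70 mm diameter and 12 mm high, with one upright bright steel pin at its centre, 19 mm diameter, rising 55 mm above the base (top 67 mm above the bench); its top 14 mm taper to a 7 mm wide tip. The origin is the centre of the base's underside, on the pin's axis, at bench height; z is up.
- tray: The reject tray, fixed to the bench: a plain low open grey plastic tray, outside 130 mm along its x, 150 mm along its y, 25 mm high, walls and floor 4 mm thick, empty. The origin is the centre of its underside, at bench height; z is up. (The clear box with compartments at the far side is another thing.)
Mind the look-alikes: they are no part of the job. Leave any turquoise or yellow look-alike of the part that bears wide_sleeve_mid alone. Leave any blue or green look-alike of the part that bears narrow_sleeve_mid alone.

How it is judged:
At the end, for the whole second after the job is handed in: The wide-bored sleeve is on the pin, its lower end within 4 mm of the base, its middle within 8 mm of the pin axis, upright within 10 degrees; the narrow-bored one rests in the reject tray, standing or lying, its middle within the walls and under 36 mm above the bench (horizontal distance between wide_sleeve_mid and gauge below 0.008 m and z of wide_sleeve_mid in the frame of gauge below 0.041 m and angle between wide_sleeve_mid's own z axis and vertical below 0.17 rad and x of narrow_sleeve_mid in the frame of tray between -0.058 and 0.058 m and y of narrow_sleeve_mid in the frame of tray between -0.068 and 0.068 m and z of narrow_sleeve_mid in the frame of tray between 0.018 and 0.036 m); the robot touches nothing.
It also fails if it takes over 59 s, if anything falls off the work surface, if the arm or the gripper's body presses on something with over 40 N, if the wrist force passes 120 N, or if a joint passes its speed limit or range.

## Working session

There is one attempt and no reset: what is moved stays moved. The work goes in short steps, Python scripts to look and compute and a shell command to move; the robot and the scene stay as the last step left them, time stands still between calls to the robot, and variables do not carry over. Pictures are saved under pics/ and viewed, at most 10 in all, crops included, and the job is handed in when it is done.

```bash
mkdir -p pics; ls
cat > h.py <<'E'
import numpy as np, cv2
from scipy.spatial.transform import Rotation as R
from cell import get_obs, read_camera, close_job
def quat(q): return R.from_quat([q[1],q[2],q[3],q[0]])
def att(a):
    a=np.array(a,float)
    return a if a.shape==(3,3) else quat(a).as_matrix()
def rays(c,uv,o=None):
    uv=np.atleast_2d(np.array(uv,float)); x=(uv[:,0]-c['cx'])/c['fx']; y=(uv[:,1]-c['cy'])/c['fy']
    if 'T_tool_cam' in c:
        r=np.hypot(x,y)+1e-12; d=np.c_[x/r*np.sin(r),-y/r*np.sin(r),-np.cos(r)]
        T=np.array(c['T_tool_cam']); Rt=quat(o['tool_rot']).as_matrix()
        return np.array(o['tcp_pos'])+Rt@T[:3,3], d@(Rt@T[:3,:3]).T
    d=np.c_[x,-y,-np.ones(len(x))]
    return np.array(c['eye']), d@att(c['attitude']).T
def onplane(c,uv,z,o=None):
    e,d=rays(c,uv,o); return e+d*((z-e[2])/d[:,2])[:,None]
def snap(n,f=None):
    o=get_obs(); c=read_camera(n)
    if f: cv2.imwrite('pics/'+f,c['pixels'][:,:,::-1])
    return o,c
E
python3 - <<'E'
from h import *
o=get_obs(); print(o['time'],o['tcp_pos'],o['tool_rot'],o['width'])
ims=[]
for n in ('scene','side','wrist'):
    o,c=snap(n,n+'0.png'); print(n,{k:np.round(v,3).tolist() for k,v in c.items() if k!='pixels'})
E
```

```text
pics
0.0 [0.22448001 0.50178453 0.23070581] [-3.04351722e-04  2.08848291e-01  9.77947781e-01 -6.60538963e-04] 0.0856852088160281
scene {'fx': 461.268, 'fy': 461.268, 'cx': 255.952, 'cy': 199.359, 'eye': [1.134, 0.623, 0.805], 'attitude': [0.365, 0.171, 0.375, 0.835]}
side {'fx': 411.829, 'fy': 411.829, 'cx': 255.269, 'cy': 182.568, 'eye': [0.31, -0.841, 0.795], 'attitude': [0.9, 0.423, -0.043, -0.093]}
wrist {'fx': 297.319, 'fy': 297.319, 'cx': 259.988, 'cy': 191.095, 'T_tool_cam': [[0.001, 0.951, 0.31, 0.079], [1.0, -0.001, -0.0, -0.001], [0.0, 0.31, -0.951, -0.143], [0.0, 0.0, 0.0, 1.0]]}
```

View pics/scene0.png

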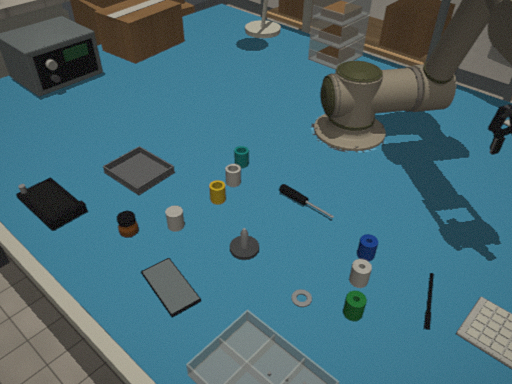

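View pics/side0.png

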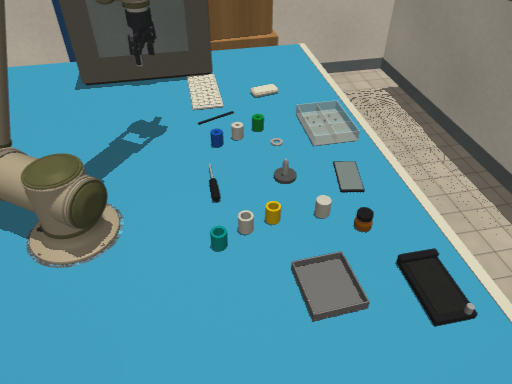

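View pics/wrist0.png

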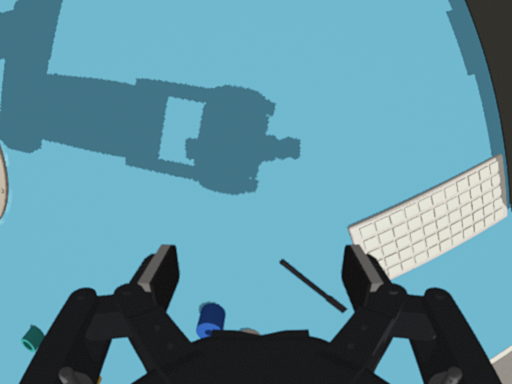

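The scene view shows the wide sleeve at (233,175), between turquoise (242,157) and yellow (217,191). The narrow sleeve is at (361,273), between blue and green. The gauge is at (244,245), the tray at (139,169) and the plug at (175,218). The side view agrees: wide (246,222), narrow (237,131), gauge (285,172), tray (329,285). The wrist view doesn't show the sleeves yet.

```bash
cat > m.py <<'E'
from h import *
S={'scene':dict(wide=(233,175),narrow=(361,273),plug=(175,218),teal=(242,157),yellow=(217,191),blue=(368,247),green=(355,305),gauge=(244,248),tray=(139,169)),
'side':dict(wide=(246,222),narrow=(237,131),plug=(323,207),teal=(219,238),yellow=(273,213),blue=(217,138),green=(258,123),gauge=(285,176),tray=(329,284))}
for n,D in S.items():
    o,c=snap(n); im=c['pixels']; hsv=cv2.cvtColor(im,cv2.COLOR_RGB2HSV)
    bg=cv2.inRange(hsv,(95,120,60),(110,255,255))  # bench blue
    fg=cv2.morphologyEx(255-bg,cv2.MORPH_OPEN,np.ones((2,2)))
    k,lab,st,cen=cv2.connectedComponentsWithStats(fg,connectivity=4)
    for m,(u,v) in D.items():
        l=lab[v,u]; z={'gauge':.012,'tray':.012}.get(m,.025)
        x,y,w,h,a=st[l]; 
        mid=cen[l]
        if m=='gauge': # base only: dark pixels
            mk=((lab==l)&(hsv[:,:,2]<110)).astype(np.uint8); mm=cv2.moments(mk,True); mid=(mm['m10']/mm['m00'],mm['m01']/mm['m00']); z=.008
        p=onplane(c,mid,z)[0]
        print(n,m,l,st[l].tolist(),np.round(mid,1),np.round(p,4))
        if m=='tray':
            cn=max(cv2.findContours((lab==l).astype(np.uint8),0,2)[0],key=cv2.contourArea)
            print('  tray quad',np.round(onplane(c,cv2.approxPolyDP(cn,6,True)[:,0],.025)[:,:2],3).tolist())
E
python3 m.py
```

```text
scene wide 3 [210, 147, 40, 59, 1005] [229.9 177.3] [ 0.4538 -0.0843  0.025 ]
scene narrow 15 [350, 258, 23, 31, 552] [361.  273.5] [0.4958 0.3598 0.025 ]
scene plug 6 [166, 206, 20, 27, 434] [175.5 218.8] [ 0.6598 -0.066   0.025 ]
scene teal 3 [210, 147, 40, 59, 1005] [229.9 177.3] [ 0.4538 -0.0843  0.025 ]
scene yellow 3 [210, 147, 40, 59, 1005] [229.9 177.3] [ 0.4538 -0.0843  0.025 ]
scene blue 0 [0, 5, 512, 379, 124668] [267.5 208.3] [0.4775 0.0724 0.025 ]
scene green 19 [344, 291, 24, 32, 573] [355.3 306.2] [0.5766 0.3984 0.025 ]
scene gauge 9 [231, 229, 29, 32, 636] [244.6 246.8] [0.6005 0.1099 0.008 ]
scene tray 2 [104, 147, 72, 49, 2032] [139.5 170.7] [ 0.5946 -0.3005  0.012 ]
  tray quad [[0.536, -0.379], [0.663, -0.366], [0.663, -0.199], [0.541, -0.21]]
side wide 17 [238, 211, 17, 25, 360] [246.4 222.8] [ 0.4429 -0.0892  0.025 ]
side narrow 9 [232, 123, 13, 18, 214] [238.2 131.4] [0.4986 0.3501 0.025 ]
side plug 14 [315, 196, 18, 24, 341] [323.5 207.2] [ 0.6603 -0.0737  0.025 ]
side teal 18 [211, 227, 18, 25, 376] [219.5 238.8] [ 0.366  -0.1307  0.025 ]
side yellow 15 [266, 202, 17, 24, 354] [273.6 213.3] [ 0.521 -0.069  0.025]
side blue 0 [0, 0, 512, 384, 112688] [223.7 243.5] [ 0.3741 -0.1484  0.025 ]
side green 7 [253, 114, 12, 19, 207] [258.5 123.2] [0.5783 0.388  0.025 ]
side gauge 11 [275, 160, 22, 25, 354] [285.  174.9] [0.6004 0.105  0.008 ]
side tray 20 [292, 252, 79, 70, 3627] [329.7 286.6] [ 0.5926 -0.3162  0.012 ]
  tray quad [[0.652, -0.235], [0.527, -0.24], [0.525, -0.399], [0.653, -0.392]]
```

```bash
cat > plan.py <<'E'
# plan.py x y z closing_deg|- : shift & turn in pendant units from present pose (tool straight down)
import sys; from h import *
o=get_obs(); Rt=quat(o['tool_rot']); p=np.array(o['tcp_pos'])
s=Rt.inv().apply(np.array(list(map(float,sys.argv[1:4])))-p)
M=Rt.as_matrix(); cur=np.degrees(np.arctan2(M[1,1],M[0,1]))
a=cur if sys.argv[4]=='-' else float(sys.argv[4]); d=(a-cur+90)%180-90; a=np.radians(cur+d)
y=np.array([np.cos(a),np.sin(a),0]); z=np.array([0,0,-1.]); x=np.cross(y,z)
rv=(Rt.inv()*R.from_matrix(np.c_[x,y,z])).as_rotvec(degrees=True)
print('t',round(o['time'],2),'p',np.round(p,4),'cur',round(cur,1),'q6',round(o['q'][5],2),'F',np.round(o['ft_force'],1),'w',round(o['width'],4))
print('shift',np.round(s/.4,4),'turn',np.round(rv/90,4),'rows',round(max(np.linalg.norm(s)/.0417,np.linalg.norm(rv)/7.16),1))
E
python3 plan.py .497 .355 .15 115
```

```text
t 0.25 p [0.2246 0.5019 0.2311] cur 65.9 q6 -0.22 F [ 0.1 -0.1 -0. ] w 0.0858
shift [-0.7716 -0.057   0.2026] turn [-3.000e-04 -2.000e-04 -5.457e-01] rows 7.7
```

```bash
python3 -m pendant '[[-0.77,-0.057,0.2,0,0,-0.545,0],[-0.77,-0.057,0.2,0,0,-0.545,0],[-0.77,-0.057,0.2,0,0,-0.545,0],[-0.77,-0.057,0.2,0,0,-0.545,0],[-0.77,-0.057,0.2,0,0,-0.545,0]]'; python3 plan.py .497 .355 .15 115
```

```text
time: 0.67
tcp_pos: [0.3923, 0.4115, 0.182]
tool_rot: [-0.0, -0.085, 0.996, 0.0]
ft_force: [-0.3, 0.5, -0.4]
width: 0.0856
grasp_force: 0.0
t 0.67 p [0.3923 0.4115 0.182 ] cur 99.8 q6 -1.14 F [-0.3  0.5 -0.4] w 0.0856
shift [-0.2338 -0.1838  0.0799] turn [ 1.00e-04  0.00e+00 -1.69e-01] rows 3.0
```

```bash
python3 -m pendant '[[-0.23,-0.18,0.08,0,0,-0.169,0],[-0.23,-0.18,0.08,0,0,-0.169,0],[-0.23,-0.18,0.08,0,0,-0.169,0],[-0.23,-0.18,0.08,0,0,-0.169,0],[-0.23,-0.18,0.08,0,0,-0.169,0]]'; python3 plan.py .497 .355 .15 115; python3 -c "
from h import *
o,c=snap('wrist','w1.png')"
```

```text
time: 1.08
tcp_pos: [0.4947, 0.3554, 0.1493]
tool_rot: [-0.001, -0.212, 0.977, -0.0]
ft_force: [-0.9, 0.1, -0.3]
width: 0.0859
grasp_force: 0.0
t 1.08 p [0.4947 0.3554 0.1493] cur 114.5 q6 -1.57 F [-0.9  0.1 -0.3] w 0.0859
shift [-0.0048 -0.0032 -0.0019] turn [ 0.0001 -0.0012 -0.0059] rows 0.1
```

View pics/w1.png

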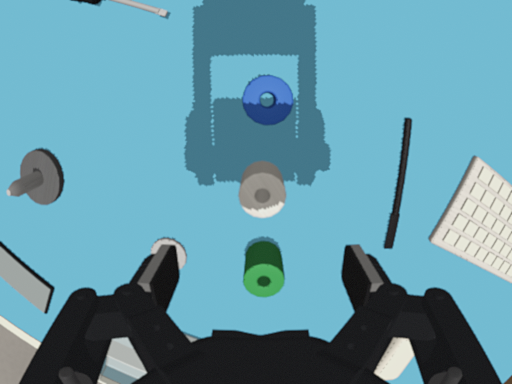

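The wrist view shows the narrow sleeve's top face centred at about (262,194), clear on both finger sides. Blue is above it at (267,100) and green below at (264,281).

```bash
python3 - <<'E'
from h import *
o,c=snap('wrist')
for n,uv in dict(narrow=(262,194),blue=(267,100),green=(263.5,281)).items(): print(n,np.round(onplane(c,uv,.05,o)[0],4))
E
python3 plan.py .494 .3565 .012 -
```

```text
narrow [0.495  0.3577 0.05  ]
blue [0.4209 0.328  0.05  ]
green [0.5766 0.397  0.05  ]
t 1.18 p [0.4931 0.357  0.1505] cur 114.6 q6 -1.57 F [-0.9  0.2 -0.9] w 0.0851
shift [-0.0017 -0.0021  0.3463] turn [ 0.0002 -0.0002  0.    ] rows 3.3
```

```bash
python3 -m pendant '[[-0.004,0,0.1,0,0,0,0],[-0.004,0,0.2,0,0,0,0],[-0.004,0,0.3,0,0,0,0],[-0.004,0,0.345,0,0,0,0],[-0.004,0,0.345,0,0,0,0]]' 40
python3 -m pendant '[[0,0,0,0,0,0,0.5],[0,0,0,0,0,0,1],[0,0,0,0,0,0,1],[0,0,0,0,0,0,1],[0,0,0,0,0,0,1]]' 40
python3 -m pendant '[[0,0,0,0,0,0,1],[0,0,0,0,0,0,1],[0,0,0,0,0,0,1],[0,0,0,0,0,0,1],[0,0,0,0,0,0,1]]' 40
```

```text
time: 1.6
tcp_pos: [0.4919, 0.3574, 0.0088]
tool_rot: [-0.004, -0.214, 0.977, -0.001]
ft_force: [-0.7, -0.8, -0.4]
width: 0.0855
grasp_force: 0.0
time: 2.02
tcp_pos: [0.4958, 0.3579, 0.0146]
tool_rot: [0.002, -0.214, 0.977, 0.0]
ft_force: [-2.1, 1.3, 6.5]
width: 0.0414
grasp_force: 40.1
time: 2.43
tcp_pos: [0.4958, 0.3579, 0.0147]
tool_rot: [0.002, -0.214, 0.977, 0.001]
ft_force: [-1.5, -0.4, 6.8]
width: 0.0418
grasp_force: 40.1
```

```bash
python3 -m pendant '[[0,0,-0.1,0,0,0,1],[0,0,-0.2,0,0,0,1],[0,0,-0.3,0,0,0,1],[0,0,-0.3,0,0,0,1]]' 40; python3 plan.py .592 -.307 .13 90
```

```text
time: 2.77
tcp_pos: [0.498, 0.3588, 0.1417]
tool_rot: [0.008, -0.214, 0.977, 0.002]
ft_force: [1.1, -0.4, -0.5]
width: 0.0417
grasp_force: 41.5
t 2.77 p [0.498  0.3588 0.1417] cur 114.7 q6 -1.57 F [ 1.1 -0.4 -0.5] w 0.0417
shift [ 0.4814 -1.6108  0.0217] turn [0.0022 0.0098 0.274 ] rows 16.1
```

```bash
python3 -m pendant '[[0.05,-0.17,0,0,0,0.05,1],[0.07,-0.23,0,0,0,0.1,1],[0.1,-0.33,0,0,0,0.15,1],[0.13,-0.43,0,0,0,0.2,1],[0.16,-0.52,0,0,0,0.27,1]]'; python3 plan.py .592 -.307 .13 90;python3 -m pendant '[[0,-0.1,0,0,0,0,1],[0,-0.2,0,0,0,0,1],[0,-0.3,0,0,0,0,1],[0,-0.4,0,0,0,0,1],[0,-0.5,0,0,0,0,1]]'; python3 plan.py .592 -.307 .13 90
```

```text
time: 3.18
tcp_pos: [0.5226, 0.149, 0.1332]
tool_rot: [0.001, -0.001, 1.0, 0.0]
ft_force: [0.1, -0.7, -1.6]
width: 0.0414
grasp_force: 41.5
t 3.18 p [0.5226 0.149  0.1332] cur 90.2 q6 -1.51 F [ 0.1 -0.7 -1.6] w 0.0414
shift [-0.1703 -1.1406  0.0083] turn [0.0001 0.0011 0.0018] rows 11.1
time: 3.6
tcp_pos: [0.5235, -0.0511, 0.1332]
tool_rot: [0.001, -0.003, 1.0, -0.0]
ft_force: [0.7, -0.6, -0.7]
width: 0.0414
grasp_force: 41.5
t 3.6 p [ 0.5235 -0.0511  0.1332] cur 90.3 q6 -1.9 F [ 0.7 -0.6 -0.7] w 0.0414
shift [-0.1673 -0.6407  0.0087] turn [-0.0003  0.001   0.0039] rows 6.4
```

```bash
python3 -m pendant '[[-0.03,-0.1,0,0,0,0,1],[-0.06,-0.2,0,0,0,0,1],[-0.09,-0.3,0,0,0,0,1],[-0.12,-0.4,0,0,0,0,1],[-0.14,-0.5,0,0,0,0,1]]';python3 -m pendant '[[-0.01,-0.08,0,0,0,0,1],[-0.027,-0.14,0,0,0,0,1],[-0.027,-0.14,0,0,0,0,1],[-0.027,-0.14,0,0,0,0,1],[-0.027,-0.14,0,0,0,0,1]]'; python3 plan.py .592 -.307 .019 90;python3 -c "
from h import *
o,c=snap('wrist','w2.png')"
```

```text
time: 4.02
tcp_pos: [0.5816, -0.2509, 0.1332]
tool_rot: [0.001, -0.003, 1.0, -0.0]
ft_force: [0.4, -0.4, -0.5]
width: 0.0417
grasp_force: 41.5
time: 4.43
tcp_pos: [0.592, -0.304, 0.1327]
tool_rot: [0.0, -0.003, 1.0, 0.0]
ft_force: [0.3, 0.2, -1.2]
width: 0.0414
grasp_force: 41.6
t 4.43 p [ 0.592  -0.304   0.1327] cur 90.4 q6 -2.23 F [ 0.3  0.2 -1.2] w 0.0414
shift [ 1.000e-04 -7.500e-03  2.841e-01] turn [0.0002 0.     0.0041] rows 2.7
```

View pics/w2.png

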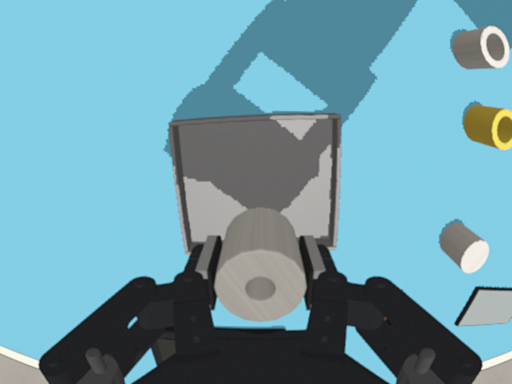

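The narrow sleeve is held at (260,285). The tray is centred around column 255 with its near corners at (170,122) and (340,117), so the sleeve is over it.

```bash
python3 -c "
from h import *
o,c=snap('wrist')
print(onplane(c,[(170,122),(340,117),(186,245),(336,243)],.025,o))"
python3 -m pendant '[[0,-0.007,0.09,0,0,0,1],[0,-0.007,0.18,0,0,0,1],[0,-0.007,0.25,0,0,0,1],[0,-0.007,0.275,0,0,0,1],[0,-0.007,0.275,0,0,0,1]]'; python3 plan.py .592 -.307 .019 90
```

```text
[[ 0.53226033 -0.38296987  0.025     ]
 [ 0.52712982 -0.23678407  0.025     ]
 [ 0.65032786 -0.37647458  0.025     ]
 [ 0.6469611  -0.23028972  0.025     ]]
time: 4.95
tcp_pos: [0.5915, -0.3061, 0.021]
tool_rot: [-0.001, -0.004, 1.0, 0.001]
ft_force: [-0.0, 0.4, -1.4]
width: 0.0414
grasp_force: 42.1
t 4.95 p [ 0.5915 -0.3061  0.021 ] cur 90.4 q6 -2.23 F [-0.   0.4 -1.4] w 0.0414
shift [-0.0011 -0.0022  0.0051] turn [ 0.0014 -0.0019  0.0046] rows 0.1
```

```bash
python3 -m pendant '[[0,0,0.004,0,0,0,1],[0,0,0.004,0,0,0,0.9],[0,0,0.004,0,0,0,0.35],[0,0,0.004,0,0,0,0.35],[0,0,0.004,0,0,0,0.35]]'
python3 -m pendant '[[0,0,-0.05,0,0,0,0.35],[0,0,-0.12,0,0,0,0.35],[0,0,-0.2,0,0,0,0.2],[0,0,-0.3,0,0,0,0],[0,0,-0.33,0,0,0,0]]'
python3 plan.py .447 -.087 .15 112;python3 -c "
from h import *
o,c=snap('wrist','w3.png')"
```

```text
time: 5.37
tcp_pos: [0.5925, -0.3078, 0.0217]
tool_rot: [0.001, -0.003, 1.0, -0.001]
ft_force: [-0.5, -0.5, 0.9]
width: 0.0554
grasp_force: 0.0
time: 5.78
tcp_pos: [0.5937, -0.3086, 0.1597]
tool_rot: [0.004, -0.003, 1.0, -0.003]
ft_force: [0.8, 0.6, 1.3]
width: 0.0852
grasp_force: 0.0
t 5.78 p [ 0.5937 -0.3086  0.1597] cur 90.4 q6 -2.23 F [0.8 0.6 1.3] w 0.0852
shift [0.3634 0.5565 0.018 ] turn [-0.0047  0.0041 -0.2405] rows 6.4
```

View pics/w3.png

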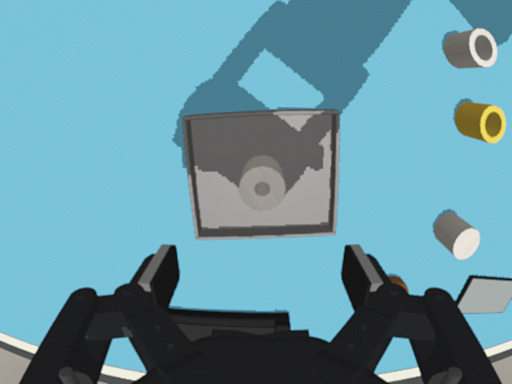

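The narrow sleeve stands in the tray at (262,185). Next, the wide one.

```bash
python3 -m pendant '[[0.06,0.08,0,0,0,-0.06,0],[0.12,0.16,0,0,0,-0.12,0],[0.18,0.25,0,0,0,-0.18,0],[0.23,0.34,0,0,0,-0.24,0],[0.28,0.42,0.01,-0.004,0.004,-0.24,0]]'; python3 plan.py .447 -.087 .15 112
```

```text
time: 6.25
tcp_pos: [0.4777, -0.1385, 0.1492]
tool_rot: [-0.003, -0.193, 0.981, 0.003]
ft_force: [1.4, 0.4, 0.1]
width: 0.0854
grasp_force: 0.0
t 6.25 p [ 0.4777 -0.1385  0.1492] cur 112.2 q6 -2.48 F [1.4 0.4 0.1] w 0.0854
shift [ 0.0224  0.1481 -0.0009] turn [ 0.0042 -0.0027  0.0025] rows 1.4
```

```bash
python3 -m pendant '[[0.012,0.08,0,0,0,0,0],[0.022,0.148,0,0.004,-0.003,0,0],[0.022,0.148,0,0.004,-0.003,0,0],[0.022,0.148,0,0.004,-0.003,0,0],[0.022,0.148,0,0.004,-0.003,0,0]]'; python3 plan.py .447 -.087 .15 112;python3 -c "
from h import *
o,c=snap('wrist','w4.png')"
```

```text
time: 6.67
tcp_pos: [0.4494, -0.0892, 0.1495]
tool_rot: [0.0, -0.19, 0.982, 0.0]
ft_force: [0.0, -0.3, -0.2]
width: 0.0855
grasp_force: 0.0
t 6.67 p [ 0.4494 -0.0892  0.1495] cur 111.9 q6 -2.41 F [ 0.  -0.3 -0.2] w 0.0855
shift [ 0.0036  0.0074 -0.0013] turn [ 0.0001  0.0002 -0.0006] rows 0.1
```

View pics/w4.png

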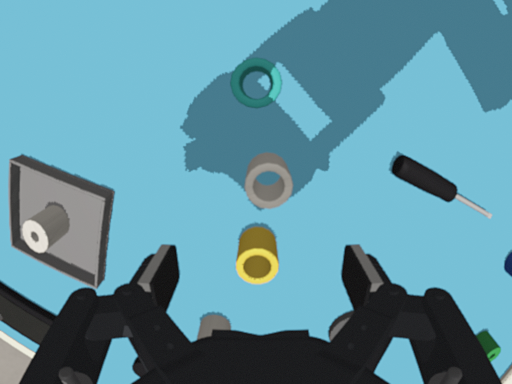

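The wide sleeve's bore mouth is at about (269,184), with turquoise above and yellow below at (257,266). The finger sides are free.

Run:
```python
from h import *
o,c=snap('wrist')
print(o['tcp_pos'],np.round(onplane(c,[(269,184),(257,266),(256,82)],.05,o),4))
p=onplane(c,(269,184),.05,o)[0]
import subprocess
subprocess.run(['python3','plan.py',str(p[0]),str(p[1]),'0.012','-'])
```

```text
t 6.77 p [ 0.4495 -0.0895  0.1492] cur 111.9 q6 -2.41 F [-0.7 -0.1 -0.9] w 0.0855
shift [0.0182 0.0163 0.343 ] turn [ 0.0004  0.     -0.    ] rows 3.3
[ 0.44954826 -0.08952408  0.14932192] [[ 0.4403 -0.0861  0.05  ]
 [ 0.52   -0.0653  0.05  ]
 [ 0.3654 -0.128   0.05  ]]
```

```bash
python3 -m pendant '[[0.018,0.016,0.06,0,0,0,0],[0.018,0.016,0.15,0,0,0,0],[0.018,0.016,0.25,0,0,0,0],[0.018,0.016,0.32,0,0,0,0],[0.018,0.016,0.343,0,0,0,0]]' 40
python3 -m pendant '[[0,0,0,0,0,0,0.3],[0,0,0,0,0,0,0.6],[0,0,0,0,0,0,1],[0,0,0,0,0,0,1],[0,0,0,0,0,0,1]]' 40
python3 -m pendant '[[0,0,0,0,0,0,1],[0,0,0,0,0,0,1],[0,0,0,0,0,0,1]]' 40
python3 -m pendant '[[0,0,-0.1,0,0,0,1],[0,0,-0.2,0,0,0,1],[0,0,-0.3,0,0,0,1],[0,0,-0.3,0,0,0,1],[0,0,-0.3,0,0,0,1]]' 40; python3 plan.py .54 .05 .15 90
```

```text
time: 7.18
tcp_pos: [0.4385, -0.0854, 0.0084]
tool_rot: [-0.003, -0.19, 0.982, 0.002]
ft_force: [0.4, -0.2, 0.3]
width: 0.0854
grasp_force: 0.0
time: 7.6
tcp_pos: [0.4405, -0.0859, 0.0132]
tool_rot: [0.001, -0.19, 0.982, -0.0]
ft_force: [-0.9, -0.9, 4.1]
width: 0.0414
grasp_force: 40.6
time: 7.85
tcp_pos: [0.4405, -0.0859, 0.0132]
tool_rot: [0.001, -0.19, 0.982, -0.001]
ft_force: [-0.9, -0.9, 7.3]
width: 0.0415
grasp_force: 40.9
time: 8.27
tcp_pos: [0.4405, -0.0856, 0.1341]
tool_rot: [0.002, -0.19, 0.982, -0.001]
ft_force: [-0.4, -0.3, -1.4]
width: 0.0417
grasp_force: 41.3
t 8.27 p [ 0.4405 -0.0856  0.1341] cur 112.0 q6 -2.41 F [-0.4 -0.3 -1.4] w 0.0417
shift [-0.3577  0.2213 -0.0392] turn [-0.0014  0.0024  0.244 ] rows 4.1
```

```bash
python3 -m pendant '[[-0.08,0.06,0,0,0,0.06,1],[-0.16,0.11,-0.01,0,0,0.12,1],[-0.24,0.17,-0.02,0,0,0.18,1],[-0.32,0.22,-0.02,0,0,0.244,1],[-0.36,0.24,-0.02,0,0.002,0.244,1]]'; python3 plan.py .66 .107 .14 90
```

```text
time: 8.68
tcp_pos: [0.5382, 0.0609, 0.1388]
tool_rot: [-0.003, 0.002, 1.0, 0.001]
ft_force: [0.2, -0.7, -1.4]
width: 0.0416
grasp_force: 41.3
t 8.68 p [0.5382 0.0609 0.1388] cur 89.8 q6 -1.67 F [ 0.2 -0.7 -1.4] w 0.0416
shift [-0.304   0.1163 -0.0046] turn [ 0.0008 -0.0034 -0.0022] rows 3.1
```

```bash
python3 -m pendant '[[-0.09,0.03,0,0,0,0,1],[-0.18,0.07,0,0,0,0,1],[-0.26,0.11,0,0,0,0,1],[-0.3,0.115,-0.005,0.001,-0.003,-0.002,1],[-0.3,0.115,-0.005,0.001,-0.003,-0.002,1]]';python3 -m pendant '[[0,0,0,0,0,0,1],[0,0,0,0,0,0,1]]'; python3 -c "
from h import *
o,c=snap('wrist','w5.png'); print(o['tcp_pos'])
im=c['pixels'][:,:,::-1]
cv2.imwrite('pics/w5c.png',cv2.resize(im[60:320,130:390],None,fx=2.3,fy=2.3,interpolation=cv2.INTER_CUBIC))"
```

```text
time: 9.1
tcp_pos: [0.6593, 0.1044, 0.1389]
tool_rot: [-0.0, -0.002, 1.0, -0.001]
ft_force: [0.5, 0.3, -1.7]
width: 0.0414
grasp_force: 41.3
time: 9.27
tcp_pos: [0.6564, 0.1032, 0.1403]
tool_rot: [-0.001, -0.001, 1.0, -0.001]
ft_force: [0.0, 0.1, -1.2]
width: 0.0416
grasp_force: 41.3
[0.65644212 0.1032427  0.14030366]
```

View pics/w5c.png

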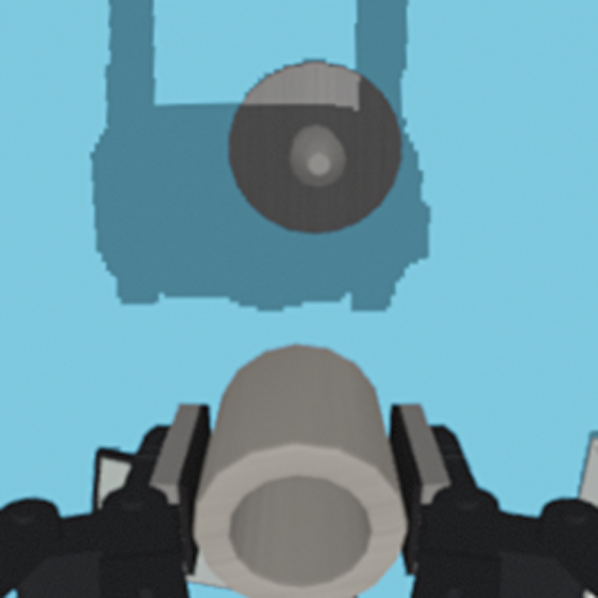

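The crop shows the gauge base circle centred at full-image (267.2,123.9), the pin tip at (268.7,131.3), and the held bore mouth at (260.9,290.9).

```bash
python3 - <<'E'
from h import *
ps=[]
for i in range(2):
    o,c=snap('wrist'); im=c['pixels']; t=o['tcp_pos'][2]
    base=onplane(c,(267.2,123.9),.010,o)[0]; tip=onplane(c,(268.7,131.3),.067,o)[0]; bore=onplane(c,(260.9,290.9),t+.0368,o)[0]
    print('tcp',np.round(o['tcp_pos'],4),'base',np.round(base,4),'tip',np.round(tip,4),'bore',np.round(bore,4))
E
python3 plan.py .6 .107 .14 90
```

```text
tcp [0.6565 0.1032 0.1408] base [0.6013 0.1082 0.01  ] tip [0.6017 0.1081 0.067 ] bore [0.6578 0.1025 0.1776]
tcp [0.6566 0.1031 0.1413] base [0.6016 0.1082 0.01  ] tip [0.6019 0.108  0.067 ] bore [0.6579 0.1025 0.1781]
t 9.42 p [0.6568 0.1031 0.1416] cur 90.1 q6 -1.59 F [-0.2 -0.4 -0.3] w 0.0414
shift [0.1419 0.0101 0.004 ] turn [-0.0008  0.0002  0.0016] rows 1.4
```

```bash
python3 -m pendant '[[0.07,0.006,0,0,0,0,1],[0.14,0.013,0,0,0,0.001,1],[0.14,0.013,0,0,0,0.001,1],[0.14,0.013,0,0,0,0.001,1],[0.14,0.013,0,0,0,0.001,1]]';python3 -m pendant '[[0,0,0,0,0,0,1],[0,0,0,0,0,0,1]]'; python3 plan.py .6008 .1084 .07 90
```

```text
time: 9.83
tcp_pos: [0.6019, 0.1082, 0.1423]
tool_rot: [0.001, -0.001, 1.0, -0.001]
ft_force: [-0.3, -0.6, -1.0]
width: 0.0419
grasp_force: 41.3
time: 10.0
tcp_pos: [0.6021, 0.1082, 0.1416]
tool_rot: [0.001, -0.001, 1.0, -0.001]
ft_force: [-0.2, -0.2, -0.0]
width: 0.0416
grasp_force: 41.3
t 10.0 p [0.6021 0.1082 0.1416] cur 90.1 q6 -1.59 F [-0.2 -0.2 -0. ] w 0.0416
shift [0.0036 0.0007 0.179 ] turn [-0.0008  0.001   0.0006] rows 1.7
```

Good. Lower to TCP z 0.07 (bottom just below the pin tip), check the forces, then continue.

```bash
python3 -m pendant '[[0.003,0,0.05,0,0,0,1],[0.003,0,0.1,0,0,0,1],[0.003,0,0.14,0,0,0,1],[0.003,0,0.178,0,0,0,1],[0.003,0,0.178,0,0,0,1]]'; python3 plan.py .6008 .1084 .028 90
```

```text
time: 10.42
tcp_pos: [0.5993, 0.1082, 0.0673]
tool_rot: [-0.002, -0.001, 1.0, -0.001]
ft_force: [-0.6, -0.5, -1.2]
width: 0.0414
grasp_force: 41.3
t 10.42 p [0.5993 0.1082 0.0673] cur 90.1 q6 -1.59 F [-0.6 -0.5 -1.2] w 0.0414
shift [-0.0042  0.0006  0.0982] turn [-0.0008 -0.0028  0.0007] rows 0.9
```

```bash
python3 -m pendant '[[-0.001,0,0.02,0,0,0,1],[-0.001,0,0.045,0,0,0,1],[-0.001,0,0.07,0,0,0,1],[-0.001,0,0.085,0,0,0,1],[-0.001,0,0.09,0,0,0,1]]';python3 -m pendant '[[0,0,0,0,0,0,1],[0,0,0,0,0,0,1]]'; python3 plan.py .6008 .1084 .0255 90
```

```text
time: 10.83
tcp_pos: [0.6003, 0.1083, 0.0332]
tool_rot: [-0.0, -0.001, 1.0, -0.001]
ft_force: [0.1, 0.2, -1.2]
width: 0.0415
grasp_force: 41.3
time: 11.0
tcp_pos: [0.601, 0.1083, 0.0347]
tool_rot: [0.001, -0.001, 1.0, -0.001]
ft_force: [0.3, 0.2, -0.7]
width: 0.0415
grasp_force: 41.3
t 11.0 p [0.601  0.1083 0.0347] cur 90.1 q6 -1.59 F [ 0.3  0.2 -0.7] w 0.0415
shift [0.0005 0.0002 0.0229] turn [-0.0009  0.0009  0.0009] rows 0.2
```

```bash
python3 -m pendant '[[0,0,0.008,0,0,0,1],[0,0,0.016,0,0,0,1],[0,0,0.02,0,0,0,1],[0,0,0.023,0,0,0,1],[0,0,0.023,0,0,0,1]]'
python3 -m pendant '[[0,0,0,0,0,0,0.8],[0,0,0,0,0,0,0.35],[0,0,0,0,0,0,0.35],[0,0,0,0,0,0,0.35],[0,0,0,0,0,0,0.3]]'
python3 -m pendant '[[0,0,-0.05,0,0,0,0.3],[0,0,-0.12,0,0,0,0.3],[0,0,-0.2,0,0,0,0.1],[0,0,-0.3,0,0,0,0],[-0.1,0,-0.35,0,0,0,0]]'
python3 -m pendant '[[-0.05,0,0,0,0,0,0],[-0.05,0,0,0,0,0,0],[-0.05,0,0,0,0,0,0]]'
python3 -c "
from h import *
o,c=snap('wrist'); o2,c2=snap('side')
f=lambda im:cv2.resize(im[:,:,::-1],(400,300))
a=c['pixels'][:,:,::-1]; b=c2['pixels'][130:340,200:400,::-1]
cv2.imwrite('pics/end.png',np.hstack([cv2.resize(a,(440,400)),cv2.resize(b,(350,400),interpolation=cv2.INTER_CUBIC)]))"
```

```text
time: 11.42
tcp_pos: [0.6008, 0.1083, 0.0253]
tool_rot: [0.001, -0.001, 1.0, -0.001]
ft_force: [1.0, 1.2, -1.0]
width: 0.0417
grasp_force: 41.3
time: 11.83
tcp_pos: [0.6009, 0.1083, 0.0253]
tool_rot: [0.001, -0.001, 1.0, -0.001]
ft_force: [-0.5, 0.4, 0.3]
width: 0.0597
grasp_force: 0.0
time: 12.25
tcp_pos: [0.6349, 0.1093, 0.1693]
tool_rot: [0.001, -0.001, 1.0, -0.001]
ft_force: [2.8, 0.0, 0.9]
width: 0.085
grasp_force: 0.0
time: 12.5
tcp_pos: [0.658, 0.1085, 0.1632]
tool_rot: [0.0, -0.001, 1.0, -0.001]
ft_force: [-0.7, 0.5, -1.0]
width: 0.0853
grasp_force: 0.0
```

View pics/end.png

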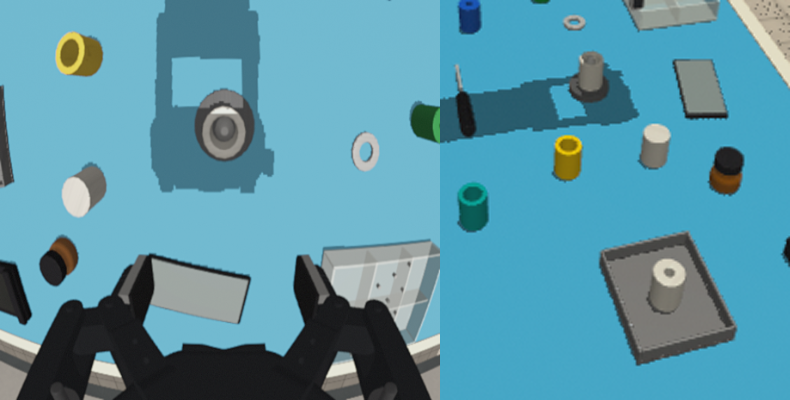

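The wide sleeve sits upright on the base around the pin, the narrow one stands in the tray, and the gripper is clear of everything.

```bash
python3 -c "
from cell import close_job; print(close_job())"
```

```text
the job is handed in; nothing more can be done
None
```

I handed the job in at about 12.6 s of robot time: the final pictures show the wide sleeve down on the gauge base over the pin, the narrow sleeve standing in the reject tray, and the gripper clear of both; no verdict came back.

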